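# Re-set the ratchet-propped praline display board

## Robot

A 7-joint arm with a two-finger parallel gripper is mounted at the origin on the work surface. World frame = base frame: x ahead of the robot, y to its left, z up, the work surface at z = 0. Lengths are in m, angles in rad, forces in N, time in s.
With the tool pointing down it reaches from about 0.425 to 0.825 m from the base axis. Payload 3.6 kg.
Tool frame: the origin (TCP) lies where the fingers leave the gripper's body, on its centre line; the fingertips stand 73 mm ahead of it and the grasp point (between the pads) lies 54 mm ahead of it; x points along the fingers, y is the direction in which the jaws open and shut, and the axes are right-handed (so a half turn about x gives the same grasp; the last joint's range is limited). The gripper opens to 85 mm and grips with 20 to 120 N. Pads are 22 mm wide; open, the fingers measure 114 mm over their backs; the gripper's body (76 mm by 85 mm) begins 54 mm behind the grasp point. The pads swing forward as they close: fully open they stand 13 mm farther back than shut.
Start: joints at [-1.345, 0.615, -0.013, 1.423, 0.008, 1.103, -0.04], TCP at [0.163, 0.629, 0.304] pointing down, gripper open.
Joint ranges: [-3.12, 3.12], [-0.3, 2.06], [-1.34, 1.32], [0.26, 2.42], [-1.36, 4.5], [0.01, 1.98], [-2.84, 2.84]. Speed limits (rad/s): [2.79, 2.79, 3.14, 3.14, 3.14, 3.14, 3.14].

## Interface

Orientations are given as a unit quaternion [x, y, z, w].
In Python, from station import arm, snapshot, camera_info, ticket gives the robot as it stands. Calls block until the motion is done:
- arm.movep(position, orientation): joint-space move of the TCP to a pose.
- arm.line_to(position, velocity=0.15, ori=None): straight line of the TCP; ori=None keeps the orientation; velocity is the mean speed in m/s.
- arm.move_j(angles): joint-space move.
- arm.move_gripper(opening, effort=None): opening from 0.0 (shut) to 1.0 (fully open); effort is the grip in N (None keeps the last); returns when the fingers have stopped.
- arm.pause(seconds).
- arm.ik(position, orientation): joint angles nearest the present ones, or None.
- snapshot(name): name is "scene" or "top"; returns the picture (400x640x3 uint8, blue, green, red); there is no depth.
- camera_info(name): a dict with "fx", "fy", "cx", "cy" (pixels), "R" (3x3) and "t" (3): a world point X has camera coordinates R X + t. Camera axes: x right, y down, z forward; pixel columns grow to the right and rows downward; lengths in m; the calibration is good to about 2 mm. A picture is of the moment at which its call begins. camera_info takes no time and is no camera call.
A pose or a line that the arm cannot do raises arm.MotionError and nothing moves.
- ticket.finish_job(): hands the job in, once; it reports no verdict.
Readings, each from a call of its own:
- arm.read_time(): time.
- arm.read_joint_positions(): joint angles.
- arm.read_dq(): joint speeds.
- arm.read_effort(): joint torques, N m.
- arm.read_tool_pos(): TCP position.
- arm.read_eef_rot(): TCP orientation.
- arm.read_ft_force(): force on the tool from outside, world axes, zero at the start.
- arm.read_wrist_torque(): the same for the moment, N m.
- arm.read_opening(): opening from 0.0 (shut) to 1.0 (fully open).
Only numpy, scipy, OpenCV 4.12 (cv2) and the standard library are available. Lean on these libraries where they do the work, as an engineer would, in place of code of your own. Each camera call takes 0.05 s, during which the arm holds its last target. There are 200 camera calls.

## Task

The sloping praline display board is propped too steeply for the customers: lift it by its bar past the top of its ratchet so that the pawl lets go, stopping gently as soon as you feel its stop, let it right down flat, and then raise it to its first (lowest) notch and leave it resting there. Do not force the board against the stop, and leave the things around it alone.

Things in the scene. Friction and masses are not known exactly. Their poses are not given: they have to be found in the camera images.
- base: Dark wooden base of the display, fixed to the counter: plate 230 mm (x) by 270 mm (y from -120 to 150), 12 mm thick, with a rail (top at 97 mm) on its -x side, which faces the robot, and two hinge blocks at the +x side. Origin: on the counter, x = 0 being mid-plate. The board's hinge axis runs along the base's y at x = +90 mm, z = 105 mm.
- handle: Round steel bar (U-shaped pull) on the board's free edge: 12 mm thick, 140 mm long, parallel to the hinge and 235 mm from it, in the board's mid-plane, 45 mm off the board's edge (two legs join its ends). Origin: middle of the bar; y along it, x towards the hinge. Height 105 mm when flat. Can be pinched across from above; the round bar turns between the fingers as the board swings.
- board (a joint): Angle of the board (rad): 0 = flat on the base, growing as the robot's side rises. Wooden slab 175 by 240 mm with dummy pralines 30 mm high. Lifting at the bar takes 3 to 5 N, plus 4 N per rad/s as the hinge is damped; unpropped it sinks at about 0.8 rad/s. Five notches about 0.17 apart, the lowest somewhere from 0.17 to 0.33. Raised 0.05 to 0.1 past a notch and let down, it rests in it.
- hinge (a point): Middle of the hinge axis, 105 mm above the counter. Somewhere between 1.12 and 1.25 rad, above the top notch, the pawl tumbles outwards and stays out, so the board can be let down; a hard stop follows only 0.02 to 0.04 rad further up. Near flat the board tips the pawl in again, but it must go fully down to 0 for that.
- ratchet (a point): Middle of the ratchet on the base's +y side (steel rack on the board, pawl on a bracket; y 121 to 158 mm, up to 165 mm high: keep out). The bracket's height is set by hand and differs each time: notches, letting-go point and stop lie anywhere in the ranges given (this point does not show it), so the stop must be felt.
- buffer (a joint): Hard rubber buffer that is the upper stop, 8 mm thick, under a steel hook on the pawl's bracket: how far it is squeezed (m), 0 = untouched, 0.0006 = forced. Very stiff, 80 N per mm: at the bar the pull rises by about 3 N per mm of bar travel, and the stop is forced when the bar is pulled with some 15 N more than the board's weight. Too little to see in this reading.
- dish: Bystander: square white dish 150 mm wide, 50 mm high, heaped with dark truffles. Origin: centre of its underside.
- card_stand: Bystander: small blank card on a stand, 117 mm high, foot 50 by 70 mm. Origin: centre of its underside.
- gift_box: Bystander: closed praline box 90 by 120 by 43 mm. Origin: centre of its underside.

How it is judged:
By the outcome, as a careful person would: the job done as asked, in the order asked, and still so for the second after the job is handed in, with the robot touching nothing.
It also fails if it takes over 70 s, if anything falls off the work surface, if the arm or the gripper's body presses on something with over 40 N, if the wrist force passes 120 N, or if a joint passes its speed limit or range.

## Working session

There is one attempt and no reset: what is moved stays moved. The work goes in short steps, each a Python script; the robot and the scene stay as the last script left them, time stands still between calls to the robot, and variables do not carry over. Pictures are saved under pics/ and viewed, about 8 in all and at most 12, crops included, and the job is handed in when it is done.

```bash
ls; mkdir -p pics; python3 - <<'E'
from station import arm, snapshot, camera_info
import cv2
for n in ("scene","top"):
    cv2.imwrite(f"pics/{n}0.png",snapshot(n)); c=camera_info(n); print(n,c)
print(arm.read_time(),arm.read_eef_rot(),arm.read_ft_force(),arm.read_opening())
E
```

```text
pics
scene {'fx': 381.42291392232136, 'fy': 381.42291392232136, 'cx': 315.0867127387292, 'cy': 197.86678704492368, 'R': array([[-0.66036487,  0.75075848, -0.01673156],
       [ 0.39931977,  0.33219664, -0.85451104],
       [-0.63597324, -0.57097031, -0.51916369]]), 't': array([ 0.33496458, -0.09161903,  1.58016318])}
top {'fx': 453.6469216772454, 'fy': 453.6469216772454, 'cx': 324.7901467907003, 'cy': 201.58020895251548, 'R': array([[ 0.00873525, -0.99992513, -0.00856928],
       [-0.99713746, -0.00806662, -0.0751786 ],
       [ 0.07510385,  0.00920145, -0.99713326]]), 't': array([0.01808619, 0.49132775, 1.70716143])}
0.1 [ 0.08828373  0.70156978 -0.08994639  0.70136686] [ 0.49259503 -0.26992723  0.36435767] 1.005801355606009
```

View pics/scene0.png

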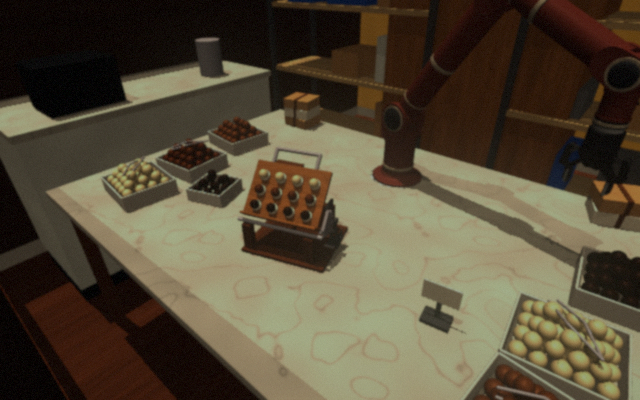

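View pics/top0.png

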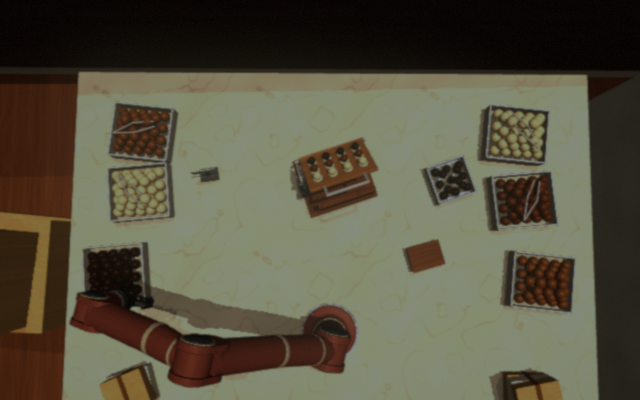

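The top view shows the robot base at about (332,330) and the display at (335,175). The board is steep, with its bar at about (345,188) and the ratchet on the left (+y) side at (297,180). The dish is at (450,180), the gift box at (425,255) and the card at (205,173). Next I'll zoom in on the display.

```bash
python3 - <<'E'
import cv2
a=cv2.imread("pics/top0.png")[130:225,280:390]; b=cv2.imread("pics/scene0.png")[140:275,225:360]
a=cv2.resize(a,None,fx=5,fy=5,interpolation=cv2.INTER_CUBIC); b=cv2.resize(b,None,fx=4,fy=4,interpolation=cv2.INTER_CUBIC)
cv2.imwrite("pics/zt.png",cv2.convertScaleAbs(a,alpha=1.5)); cv2.imwrite("pics/zs.png",cv2.convertScaleAbs(b,alpha=1.5))
E
```

```text
(no output)
```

View pics/zt.png

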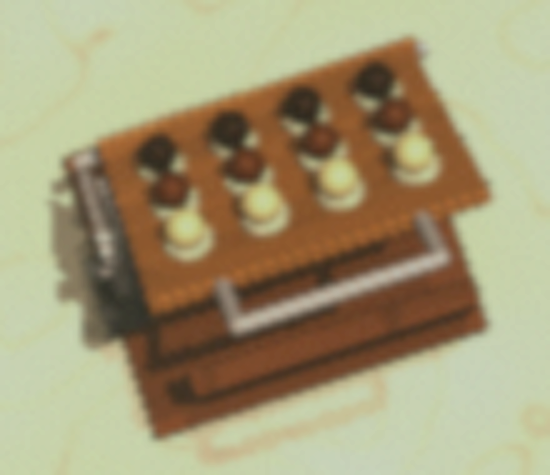

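View pics/zs.png

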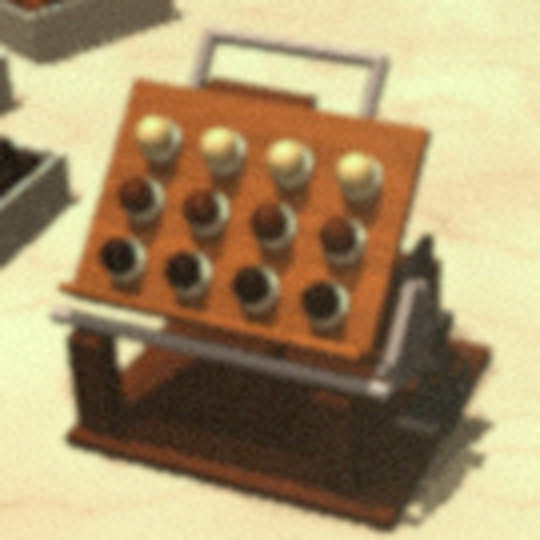

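The zoomed top view shows the bar ends at about (236,328) and (446,258), and the front plate corners at (155,437) and (487,326). In the scene zoom the bar ends are at (208,38) and (384,58), and the plate corners at (72,438), (392,522) and (490,350). I'll fit the base pose and board angle to all of these at once.

```bash
cat > geo.py <<'E'
import numpy as np
from station import camera_info
def proj(c,X):
    p=X@c["R"].T+c["t"]; return np.c_[c["fx"]*p[:,0]/p[:,2]+c["cx"], c["fy"]*p[:,1]/p[:,2]+c["cy"]]
def world(q,P):  # base -> world
    c,s=np.cos(q[2]),np.sin(q[2]); P=np.atleast_2d(P)
    return np.c_[q[0]+c*P[:,0]-s*P[:,1], q[1]+s*P[:,0]+c*P[:,1], P[:,2]]
def brd(r,y,th,n=0): # board point: r from hinge, n above mid-plane
    return [0.09-r*np.cos(th)+n*np.sin(th), y, 0.105+r*np.sin(th)+n*np.cos(th)]
E
python3 - <<'E'
from geo import *
from scipy.optimize import least_squares
T,S=camera_info("top"),camera_info("scene")
top=(np.array([[236,328],[446,258],[155,437],[487,326]])+.5)/5-.5+[280,130]
sc=(np.array([[208,38],[384,58],[72,438],[392,522],[490,350]])+.5)/4-.5+[225,140]
def res(q):
    b=[brd(.235,.068,q[3]),brd(.235,-.068,q[3])]
    t=proj(T,world(q,np.array(b+[[-.115,.15,.012],[-.115,-.12,.012]])))
    s=proj(S,world(q,np.array(b[::-1]+[[.115,-.12,.006],[.115,.15,.006],[-.115,.15,.012]])))
    return np.r_[(t-top).ravel(),(s-sc).ravel()]
f=least_squares(res,[.6,0,.3,.6],loss="soft_l1"); q=f.x
print(q.round(4)); print(res(q).reshape(-1,2).round(1))
print("handle",world(q,brd(.235,0,q[3])),"hinge",world(q,[.09,0,.105]))
np.save("q.npy",q)
from station import arm
from scipy.spatial.transform import Rotation as R
print(R.from_quat(arm.read_eef_rot()).as_matrix().round(3))
E
```

```text
[ 0.5853 -0.0293  0.3339  0.8051]
[[ 0.8 -0.5]
 [-1.6  0.2]
 [ 0.3  1.3]
 [ 0.9  0.9]
 [ 1.2 -0.5]
 [-1.3  1. ]
 [-1.9  1.3]
 [ 0.1  2. ]
 [ 0.8 -0.9]]
handle [[ 0.51645178 -0.05317724  0.27441873]] hinge [[6.70315337e-01 1.92245659e-04 1.05000000e-01]]
[[-0.001  0.25   0.968]
 [-0.002  0.968 -0.25 ]
 [-1.    -0.002  0.   ]]
```

The residuals are 1–2 px, about 3 mm, with yaw 0.334 and board angle about 0.80. The bar is at (0.516,-0.053,0.274), which is consistent with the dimensions given. Next: check IK along the arc and go above the bar.

```bash
cat > rob.py <<'E'
from geo import *
from station import arm, snapshot
from scipy.spatial.transform import Rotation as Rot
import cv2
q=np.load("q.npy"); c,s=np.cos(q[2]),np.sin(q[2])
ORI=Rot.from_matrix(np.array([[0,c,s],[0,s,-c],[-1,0,0]])).as_quat()
ex=np.array([c,s,0]); ez=np.array([0,0,1.])
HINGE=world(q,[.09,0,.105])[0]; R=.235; G=.058   # G: TCP to bar along the fingers
def tcp(th,r=R): return HINGE-r*np.cos(th)*ex+(r*np.sin(th)+G)*ez
def dirs(th): return np.sin(th)*ex+np.cos(th)*ez, -np.cos(th)*ex+np.sin(th)*ez  # tangent up, radial out
def theta():
    d=np.array(arm.read_tool_pos())-G*ez-HINGE; return np.arctan2(d[2],-d@ex), np.hypot(d@ex,d[2])
def force(n=4): return np.mean([arm.read_ft_force() for _ in range(n)],axis=0)
E
python3 - <<'E'
from rob import *
for th in (0,.3,.6,.9,1.25): print(th,tcp(th).round(3),np.round(arm.ik(tcp(th),ORI),2) if arm.ik(tcp(th),ORI) is not None else None)
p=np.array(arm.read_tool_pos()); p[2]=.42
arm.line_to(p,.25); t=tcp(q[3])+.07*ez
arm.move_gripper(.5,40)
arm.movep(t,ORI); print(arm.read_time(),t,arm.read_tool_pos(),arm.read_opening())
t0=arm.read_time(); print(arm.read_ft_force(),arm.read_ft_force(),arm.read_time()-t0)
a=snapshot("top")[130:225,280:390]; b=snapshot("scene")[60:240,225:360]
a=cv2.resize(a,(440,380),interpolation=cv2.INTER_CUBIC); b=cv2.resize(b,(285,380),interpolation=cv2.INTER_CUBIC)
cv2.imwrite("pics/pre.png",cv2.convertScaleAbs(np.hstack([a,b]),alpha=1.6))
E
```

```text
0 [ 0.448 -0.077  0.163] [-0.09  0.56  0.31  2.13 -0.34  0.5   0.81]
0.3 [ 0.458 -0.073  0.232] [-0.3   0.49  0.6   2.04 -0.41  0.73  0.88]
0.6 [ 0.487 -0.063  0.296] [-0.31  0.42  0.56  1.89 -0.28  0.9   0.72]
0.9 [ 0.532 -0.048  0.347] [-0.29  0.42  0.5   1.71 -0.23  1.07  0.62]
1.25 [ 0.6   -0.024  0.386] [-0.29  0.5   0.49  1.45 -0.24  1.24  0.56]
3.9167 [ 0.51645178 -0.05317724  0.40241873] [ 0.51679912 -0.05190089  0.40224382] 0.5001732070410628
[-0.37852661 -0.28860657 -0.29738586] [-0.37852661 -0.28860657 -0.29738586] 0.0
```

View pics/pre.png

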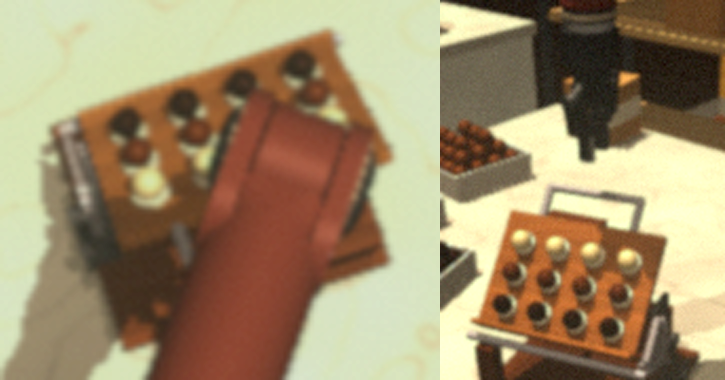

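The gripper is over the bar in both views: in the scene view the fingers at (587,155) are above the bar middle at (597,198). Now I'll descend and close in stages while watching the force.

```bash
python3 - <<'E'
from rob import *
arm.pause(.2); f0=force(); np.save("f0.npy",f0); print("tare",f0)
arm.line_to(tcp(q[3])+.03*ez,.1); print(force()-f0)
arm.line_to(tcp(q[3]),.06); print("down",force()-f0)
for o in (.3,.2,0):
    arm.move_gripper(o,35); arm.pause(.1)
    F=force()-f0; print(o,arm.read_opening(),"x,y,z base",(F@ex).round(2),(F@[-s,c,0]).round(2),F[2].round(2),theta(),arm.read_time())
E
```

```text
tare [-0.3509251   0.26194235 -0.74540303]
[ 0.6905969  -0.34330609  1.32021097]
down [ 0.93318385 -0.10746103 -0.37506677]
0.3 0.30173951465155374 x,y,z base 1.28 1.21 1.12 (np.float64(0.8056924926722574), np.float64(0.2350964892962318)) 5.825
0.2 0.1988393349630402 x,y,z base -0.32 -1.24 0.64 (np.float64(0.8051449742177799), np.float64(0.2350060752869366)) 6.175
0 0.12486765249260802 x,y,z base -1.68 0.02 1.73 (np.float64(0.8038996610978699), np.float64(0.23526713449914813)) 6.4917
```

The opening of 0.125 is about 10.6 mm, so the bar is gripped, and the side force is small. Lifting along the arc now, watching tangential and radial force.

```bash
cat >> rob.py <<'E'
f0=np.load("f0.npy") if __import__("os").path.exists("f0.npy") else 0
def favg(n=4,dt=.02):
    L=[]
    for _ in range(n): arm.pause(dt); L.append(arm.read_ft_force())
    return np.mean(L,axis=0)-f0
def tr(F,th): t,r=dirs(th); return F@t,F@r   # tangential, radial parts
E
python3 - <<'E'
from rob import *
r=R
for th in np.r_[.86:1.05:.04]:
    arm.line_to(tcp(th,r),.06); F=favg(3); t,rd=tr(F,th); a=theta()
    print("%.3f %.3f r %.4f Ft %.1f Fr %.1f t %.2f"%(th,a[0],a[1],t,rd,arm.read_time()),"Fy %.1f"%(F@[-s,c,0]),arm.read_opening())
    if t<-12 or abs(rd)>15: break
E
```

```text
0.860 0.856 r 0.2353 Ft -2.5 Fr 3.4 t 6.91 Fy 0.1 0.12446947535361864
0.900 0.899 r 0.2357 Ft -2.2 Fr 6.0 t 7.27 Fy -0.1 0.12320642259527602
0.940 0.939 r 0.2359 Ft -2.6 Fr 7.2 t 7.62 Fy -0.2 0.11700349844830064
0.980 0.979 r 0.2362 Ft -2.2 Fr 7.3 t 7.98 Fy 0.8 0.125093417645389
1.020 1.019 r 0.2364 Ft -2.6 Fr 8.4 t 8.34 Fy 0.9 0.12399413394776268
```

```bash
python3 - <<'E'
from rob import *
r=R; H=[]; th=1.02
while th<1.30:
    th+=.0045
    arm.line_to(tcp(th,r),.02); F=favg(3); t,rd=tr(F,th); H.append(t)
    r+=np.clip(rd*2e-5,-.0004,.0004)
    base=np.median(H[:12]); dev=t-base
    if len(H)%8==0 or dev<-1.8: 
        a=theta(); print("%.4f %.4f r %.4f/%.4f Ft %.2f Fr %.1f t %.2f"%(th,a[0],a[1],r,t,rd,arm.read_time()))
    if dev<-3.5:
        F=favg(6); t,rd=tr(F,th); print("recheck",t,rd)
        if t-base<-3: print("STOP felt",th,theta(),arm.read_time()); break
print(np.round(H,1),base); np.save("top.npy",[th,r])
E
```

```text
1.0560 1.0568 r 0.2368/0.2361 Ft -2.30 Fr 5.8 t 10.74
1.0920 1.0920 r 0.2371/0.2371 Ft -2.42 Fr 5.6 t 13.14
1.1280 1.1281 r 0.2374/0.2375 Ft -2.47 Fr -0.3 t 15.54
1.1640 1.1639 r 0.2376/0.2376 Ft -2.08 Fr 1.9 t 17.94
1.2000 1.1987 r 0.2378/0.2380 Ft -2.48 Fr 2.0 t 20.34
1.2360 1.2364 r 0.2383/0.2383 Ft -2.07 Fr 2.3 t 22.74
1.2720 1.2697 r 0.2385/0.2386 Ft -2.87 Fr 1.7 t 25.14
1.2810 1.2741 r 0.2385/0.2387 Ft -4.99 Fr 2.6 t 25.74
1.2855 1.2762 r 0.2384/0.2387 Ft -6.03 Fr 2.2 t 26.04
recheck -5.688035167037496 2.3685000119024577
STOP felt 1.285499999999997 (np.float64(1.2761388807426677), np.float64(0.23839145397675512)) 26.1417
[-2.6 -2.5 -1.9 -2.4 -2.6 -2.4 -2.6 -2.3 -2.1 -2.6 -2.4 -2.9 -2.7 -1.7
 -2.1 -2.4 -2.8 -2.6 -2.6 -1.  -1.3 -2.5 -2.1 -2.5 -2.2 -1.9 -1.8 -1.5
 -2.  -2.2 -1.9 -2.1 -2.7 -1.6 -2.  -2.1 -1.6 -1.6 -1.8 -2.5 -1.6 -1.5
 -1.9 -1.9 -1.8 -2.4 -1.8 -2.1 -1.4 -1.4 -1.5 -1.9 -2.3 -2.1 -2.3 -2.9
 -3.8 -5.  -6. ] -2.4591968503674204
```

The stop was felt: contact began at about 1.270 in my frame, with only about 3.5 N extra pull at the bar. The radial drift suggests the hinge is about 5 mm off in x and z, so I'll correct for that and lower with adaptation, watching for flat or a catching pawl.

```bash
cat >> rob.py <<'E'
HINGE=HINGE+.0053*(ex+ez)
E
python3 - <<'E'
from rob import *
a=theta(); th,r=a; print(a)
i=0
while th>-.08:
    th-=.05 if th>.16 else .008
    arm.line_to(tcp(th,r),.07 if th>.16 else .02); F=favg(3); t,rd=tr(F,th); i+=1
    r+=np.clip(rd*5e-5,-.0012,.0012)
    if th>.16 and i%3==0 or th<=.16:
        a=theta(); print("%.3f %.4f r %.4f/%.4f Ft %.2f Fr %.1f t %.2f"%(th,a[0],a[1],r,t,rd,arm.read_time()))
    if th>.16 and t>4: print("caught?",th,t); break
    if t>3.5:
        t,rd=tr(favg(5),th); print("recheck",t,rd)
        if t>3: print("FLAT"); break
    if abs(rd)>25: print("radial!"); break
np.save("low.npy",[th,r]); print(theta(),arm.read_tool_pos(),arm.read_time())
a=snapshot("top")[130:225,280:390]; b=snapshot("scene")[100:280,225:360]
a=cv2.resize(a,(440,380),interpolation=cv2.INTER_CUBIC); b=cv2.resize(b,(285,380),interpolation=cv2.INTER_CUBIC)
cv2.imwrite("pics/flat.png",cv2.convertScaleAbs(np.hstack([a,b]),alpha=1.6))
E
```

```text
(np.float64(1.2479985234172777), np.float64(0.234952079831756))
1.098 1.0976 r 0.2356/0.2357 Ft -0.11 Fr 6.9 t 27.27
0.948 0.9478 r 0.2359/0.2364 Ft -0.63 Fr 3.5 t 28.38
0.798 0.7969 r 0.2365/0.2367 Ft -0.75 Fr 1.2 t 29.48
0.648 0.6474 r 0.2368/0.2370 Ft -1.89 Fr 2.5 t 30.57
0.498 0.4983 r 0.2371/0.2374 Ft -1.71 Fr 2.2 t 31.68
0.348 0.3487 r 0.2376/0.2377 Ft -2.03 Fr 2.7 t 32.77
0.198 0.1993 r 0.2382/0.2382 Ft -2.11 Fr 3.8 t 33.88
0.148 0.1497 r 0.2383/0.2384 Ft -1.53 Fr 4.2 t 34.67
0.140 0.1420 r 0.2384/0.2385 Ft -2.03 Fr 3.5 t 34.97
0.132 0.1337 r 0.2384/0.2387 Ft -2.58 Fr 3.0 t 35.27
0.124 0.1259 r 0.2385/0.2389 Ft -1.94 Fr 3.1 t 35.57
0.116 0.1180 r 0.2385/0.2390 Ft -2.23 Fr 2.9 t 35.87
0.108 0.1103 r 0.2386/0.2391 Ft -1.77 Fr 2.8 t 36.17
0.100 0.1024 r 0.2386/0.2393 Ft -1.94 Fr 3.0 t 36.47
0.092 0.0938 r 0.2387/0.2394 Ft -1.84 Fr 1.8 t 36.77
0.084 0.0853 r 0.2388/0.2395 Ft -2.75 Fr 1.5 t 37.07
0.076 0.0774 r 0.2388/0.2395 Ft -2.35 Fr 0.9 t 37.37
0.068 0.0694 r 0.2388/0.2396 Ft -2.48 Fr 1.7 t 37.67
0.060 0.0610 r 0.2389/0.2396 Ft -2.41 Fr 0.1 t 37.97
0.052 0.0528 r 0.2390/0.2396 Ft -2.98 Fr -0.3 t 38.27
0.044 0.0448 r 0.2390/0.2396 Ft -2.77 Fr -0.1 t 38.57
0.036 0.0368 r 0.2390/0.2396 Ft -2.20 Fr 0.6 t 38.87
0.028 0.0289 r 0.2390/0.2396 Ft -2.30 Fr 0.3 t 39.17
0.020 0.0210 r 0.2390/0.2396 Ft -1.74 Fr 0.7 t 39.47
0.012 0.0125 r 0.2391/0.2397 Ft -2.59 Fr 0.4 t 39.77
0.004 0.0045 r 0.2392/0.2397 Ft -2.20 Fr 0.3 t 40.07
-0.004 -0.0034 r 0.2392/0.2397 Ft -2.29 Fr 0.5 t 40.37
-0.012 -0.0114 r 0.2392/0.2398 Ft -2.24 Fr 0.9 t 40.67
-0.020 -0.0179 r 0.2393/0.2398 Ft 0.65 Fr 1.2 t 40.97
-0.028 -0.0189 r 0.2394/0.2400 Ft 17.50 Fr 3.4 t 41.27
recheck 17.22381178662318 3.089995713289644
FLAT
(np.float64(-0.018831688015764323), np.float64(0.23936244151946837)) [ 0.4492271  -0.07652381  0.16379267] 41.35
```

View pics/flat.png

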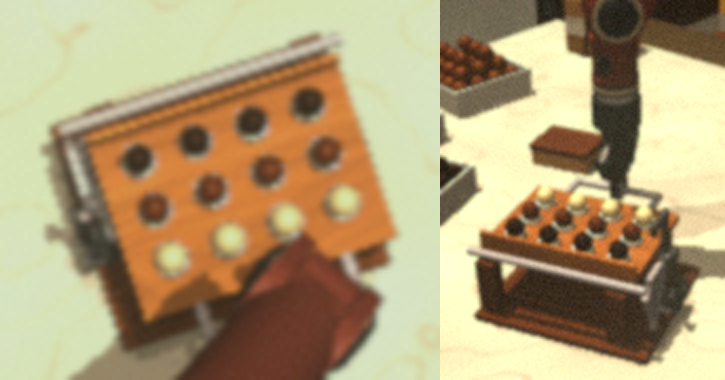

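The picture shows the board flat with the gripper on the bar. Flat came at bar z ≈ 0.106, with a short firm contact of 17 N. The true angle is therefore about my angle + 0.019. Counting back from the initial notch at about 0.79 in 0.17 steps puts the lowest notch near 0.28–0.31. I'll raise to about 0.36, then let the board settle while watching for it to be carried.

```bash
python3 - <<'E'
from rob import *
off=.0187; th0,r=np.load("low.npy")
rr=lambda m: np.interp(m,[-.02,.1,.35],[.2394,.2388,.2378])
for T in (.0,.06,.12,.18,.24,.30,.36):
    m=T-off; arm.line_to(tcp(m,rr(m)),.05); t,rd=tr(favg(3),m)
    print("%.3f %.3f Ft %.2f Fr %.1f t %.2f"%(T,theta()[0]+off,t,rd,arm.read_time()))
print("lower"); T=.36; ok=False
while T>.235:
    T-=.005; m=T-off; arm.line_to(tcp(m,rr(m)),.025); t,rd=tr(favg(3),m)
    print("%.3f %.4f Ft %.2f Fr %.1f t %.2f"%(T,theta()[0]+off,t,rd,arm.read_time()))
    if t>.5:
        t,rd=tr(favg(4),m); print("recheck",t,rd)
        if t>.3: ok=True; print("RESTS",T,theta()[0]+off); break
print(ok)
E
```

```text
0.000 0.001 Ft -2.71 Fr 0.8 t 41.75
0.060 0.061 Ft -3.80 Fr 0.1 t 42.23
0.120 0.123 Ft -3.34 Fr 0.5 t 42.72
0.180 0.183 Ft -3.26 Fr -0.3 t 43.20
0.240 0.244 Ft -3.01 Fr 0.3 t 43.68
0.300 0.304 Ft -3.68 Fr -0.6 t 44.17
0.360 0.364 Ft -3.11 Fr 0.4 t 44.65
lower
0.355 0.3589 Ft -3.46 Fr 0.6 t 44.95
0.350 0.3539 Ft -3.44 Fr 0.8 t 45.25
0.345 0.3490 Ft -2.98 Fr 0.6 t 45.55
0.340 0.3440 Ft -3.14 Fr 0.8 t 45.85
0.335 0.3392 Ft -3.51 Fr 1.0 t 46.15
0.330 0.3344 Ft -3.09 Fr 0.6 t 46.45
0.325 0.3293 Ft -3.09 Fr 0.7 t 46.75
0.320 0.3245 Ft -2.66 Fr 1.3 t 47.05
0.315 0.3195 Ft -2.73 Fr 1.4 t 47.35
0.310 0.3145 Ft -3.06 Fr 1.3 t 47.65
0.305 0.3097 Ft -2.54 Fr 1.5 t 47.95
0.300 0.3048 Ft -2.40 Fr 1.4 t 48.25
0.295 0.2999 Ft -2.50 Fr 1.2 t 48.55
0.290 0.2950 Ft -2.11 Fr 1.2 t 48.85
0.285 0.2911 Ft -0.33 Fr 2.9 t 49.15
0.280 0.2876 Ft 2.01 Fr 3.9 t 49.45
recheck 1.6905851890185635 3.9395684941076707
RESTS 0.2799999999999999 0.28754585770135044
True
```

The board caught at about 0.29, which can only be the lowest notch because 0.29 − 0.17 falls below the allowed range. Releasing and backing off.

```bash
python3 - <<'E'
from rob import *
arm.move_gripper(.25); arm.move_gripper(.5); print(favg(3),arm.read_opening())
p=np.array(arm.read_tool_pos())
arm.line_to(p+.05*ez,.08); arm.line_to(p+.2*ez,.2)
arm.move_j(np.array(arm.read_joint_positions())+[-.9,0,0,0,0,0,0]) 
print(arm.read_time(),arm.read_tool_pos(),favg(2))
a=snapshot("top")[130:225,280:390]; b=snapshot("scene")[140:275,225:360]
cv2.imwrite("pics/t_end.png",a)
a=cv2.resize(a,(440,380),interpolation=cv2.INTER_CUBIC); b=cv2.resize(b,(360,380),interpolation=cv2.INTER_CUBIC)
cv2.imwrite("pics/end.png",cv2.convertScaleAbs(np.hstack([a,b]),alpha=1.6))
E
```

```text
[ 0.16592417 -0.63307385  1.26948256] 0.49886371639152033
53.3417 [0.34267617 0.31149355 0.42858246] [ 0.48248288 -0.04635876  1.09709015]
```

View pics/end.png

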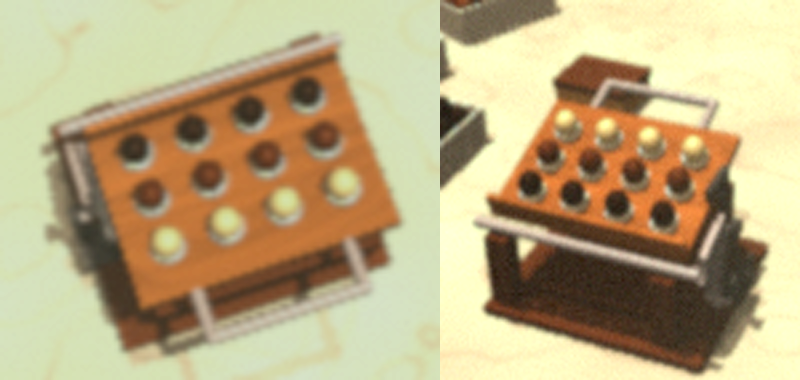

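The board rests free at a low tilt, with the bar ends in the top crop at (213,335) and (367,288) and in the scene crop at (605,83) and (715,103). The robot is clear of it. I'll check the angle from these pixels, then hand in.

```bash
python3 - <<'E'
from geo import *
from scipy.optimize import least_squares
q=np.load("q.npy")
t=(np.array([[213,335],[367,288]])+.5)/4-.5+[280,130]; sc=(np.array([[165,83],[275,103]])+.5)/[360/135,380/135]-.5+[225,140]
def res(a):
    b=world(q,np.array([brd(.235,.068,a[0]),brd(.235,-.068,a[0])]))
    return np.r_[(proj(camera_info("top"),b)-t).ravel(),(proj(camera_info("scene"),b[::-1])-sc).ravel()]
f=least_squares(res,[.3]); print(f.x,f.fun.round(1))
if .2<f.x[0]<.4:
    from station import ticket,arm
    print(ticket.finish_job(),arm.read_time())
E
```

```text
[0.30471296] [ 0.4  0.7 -0.8 -0.1  1.7 -0.1 -1.1 -0.5]
the job is handed in; nothing more can be done
the job is handed in; nothing more can be done
```

The board is resting free in its lowest notch at about 0.29 rad, and the job is handed in. The last clock reading before hand-in was about 53 s.

- **Lifting to the stop:** I lifted the board by its bar in roughly 1 mm steps. I stopped at the first clear rise in force, about 3.5 N above the board's weight, at roughly 1.26 rad. That is well under the 15 N that would force the stop.
- **Lowering flat:** The pawl had let go, because the board went down without catching. At the bottom I pressed it onto the base with 17 N for a moment, more firmly than I intended.
- **Setting the notch:** I raised the board to about 0.36 rad and let it down until the notch carried it. The next notch down would be about 0.12, below the stated range for the lowest one, so this is the lowest.

After backing the arm away, a camera check gave 0.305 rad against 0.29 from the arm, which agrees within the accuracy of the pose fit. The arm was clear of the board, and I kept away from the dish, card and gift box. I did not re-measure where those three stand.

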